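# Set the nut runner, then hold the hidden bolt head behind the drone arm bracket

## Robot

A 6-joint arm with a two-finger parallel gripper is mounted at the origin on the work surface. World frame = base frame: x ahead of the robot, y to its left, z up, the work surface at z = 0. Lengths are in m, angles in degrees, forces in N, time in s.
With the tool pointing down it reaches from about 0.35 to 0.85 m from the base axis. Payload 8.1 kg.
Tool frame: the origin (TCP) lies midway between the tips of the shut fingers; the grasp point (between the pads) lies r.grip_point_offset behind it (r.grip_point_offset is the distance from the TCP to the grasp point, in m); x points along the fingers, y is the direction in which the jaws open and shut, and the axes are right-handed (so a half turn about x gives the same grasp; the last joint's range is limited). The gripper opens to 93 mm and grips with 3 to 60 N. Pads are 15 mm wide; open, the fingers measure 128 mm over their backs; the gripper's body (75 mm by 188 mm) begins 65 mm behind the grasp point.
Start: joints at [63.174, 7.471, 85.268, -0, 87.261, -4.893], TCP at [0.224, 0.557, 0.219] pointing down, gripper open.
Joint ranges: [-169.43, 169.43], [-51.17, 129.36], [1.28, 143.12], [-76.62, 256.62], [0, 156.53], [-152.29, 152.29]. Speed limits (degrees/s): [136.94, 136.94, 159.86, 180, 180, 180].

## Interface

Orientations are given as [roll, pitch, yaw] about the fixed x, y, z axes, in that order (R = Rz(yaw) Ry(pitch) Rx(roll)).
In Python, from bench import r gives the robot as it stands.
- The arm moves only by the tool apply_moves, never from a script. Its arguments are lists of equal length, an entry for each row: "offset": the shift along the tool's x, y, z in mm, a list of three; "roll": the turn about the tool's x in rad; "fingers": the gripper's target within -1 to 1 (shut at 1, half-way at 0, fully open at -1). A call has 1 to 12 rows; each row is the pose to reach, as a shift and turn from the pose commanded when the call began, along the tool's axes at that moment; what a row does not reach only later rows make up. A row lasts 1/8 s, in which the tool goes at most 62.5 mm and 10.7 degrees, less where a joint would pass 70% of its speed; a pose out of reach is approached as far as the arm can. A call with a gripper value outside its range is refused whole. The fingers move at their own pace and stop on an object; the grip force is fixed at half the most. Time passes only in rows, so rows that repeat a pose let the fingers close. It gives the time, the measured TCP pose, the force and the opening at its end, in the units of the state.
- r.read_state(): the state, without advancing time (a new reading comes with each control period).
- r.camera(name): name is "scene" or "top"; returns a dict with "img" (384x512x3 uint8, red, green, blue), "z_map" (384x512 float32, m along the optical axis (not along the pixel's ray), 0 where there is no reading), "fx", "fy", "cx", "cy" (pixels), "extrinsics" (4x4, takes a point from world to camera coordinates). Camera axes: x right, y up, looking along -z (the intrinsics and any distortion apply to the point x, -y, -z); pixel columns grow to the right and rows downward; lengths in m; the calibration is good to about 2 mm. A picture is of the moment at which its call begins.
- r.close_job(): hands the job in, once; it reports no verdict.
The state is a dict: "clock": time; "joints": joint angles; "qvel": joint speeds; "tau": joint torques, N m; "ee_pos": TCP position; "orientation": TCP orientation; "force": force on the tool from outside, world axes, zero at the start; "moment": the same for the moment, N m; "width": finger opening in m.
Only numpy, scipy, OpenCV 4.12 (cv2) and the standard library are available. Lean on these libraries where they do the work, as an engineer would, in place of code of your own. Each camera call takes 0.05 s, during which the arm holds its last target.

## Task

The nut runner is spinning the bolt of the drone arm bracket along with its nut. On the runner's keypad press the yellow key, then the blue key, then the green key, each fully down and let up again before the next, never the red one; then reach down into the narrow gap behind the bracket, grasp the slowly turning brass bolt head squarely between both fingers and hold it firmly so that it stops turning. Finish while still holding the head, and do not knock over or shift anything else on the table.

Things in the scene. Friction and masses are not known exactly. Their poses are not given: they have to be found in the camera images.
- rig: Fixed assembly rig, turned up to 0.3 rad: grey base plate 300 x 150 x 12 mm, an upright aluminium bracket plate (120 mm wide, 6 mm thick, top 150 mm above the table) and a black upright cheek plate behind it (100 mm wide, 8 mm thick, top at 125 mm). Origin: on the table under the middle of the bracket's rear face; z up, x from bracket to cheek, away from the robot, y along the bracket.
- gap (a point): Middle of the mouth of the gap between bracket and cheek, level with the cheek's top, 125 mm above the table: rig frame (22, 0, 125) mm. The gap is 44 mm wide (rig x = 0 to 44 mm), open above and at both y ends, and free down to the base plate (12 mm above the table) apart from the bolt.
- runner (a point): Rear end of the grey, orange-banded nut runner that lies along the rig's x in front of the bracket on a cradle: rig frame (-145, 0, 115) mm. It is 52 mm thick, its top 141 mm above the table. It cannot be moved. At the other end of the rig, beyond the cheek, a fixed boom carries a red motor and a two-blade propeller at rig x = 275 mm: blades 105 mm to either side along y, top 116 mm above the table.
- bolt_head (a point): Centre of the brass hexagonal bolt head in the gap, on the bolt's level axis: rig frame (18, 0, 115) mm. The head is 22 mm across flats, 25 mm across corners, 16 mm thick (10 to 26 mm behind the bracket); a washer 36 mm across, 4 mm thick, lies on the bracket. The point turns with the head about the rig's x. Fingers from above take it from both sides, closing along the rig's y.
- bolt (a joint): Turn of the bolt about the rig's x axis, rad, growing while free; 0: two flats face the rig's +y and -y. Free, it turns at about 0.25 rad/s, driven by about 0.1 N m, heavily damped. A grip of 15 N or more across it stops it, sometimes after it turns a little towards lying flat against the fingers; it can be gripped at any angle of the head.
- key_yellow_top (a point): Centre of the top of the round yellow spring key (press first), 26 mm across, 57 mm above the table when up, standing 10 mm out of its round grey housing (42 mm across). It sits with the other three at the corners of a 54 mm square on the keypad; which colour is at which corner changes, and the keypad (black box 130 x 130 mm, 34 mm high) may be on either side of the rig.
- key_yellow (a joint): How far the yellow key is pressed: 0 up, 0.006 m fully down; it springs back. 1.5 N starts it, 5 N press it fully down; it counts as pressed beyond 0.004 m.
- key_blue_top (a point): Centre of the top of the round blue spring key (press second), 26 mm across, 57 mm above the table when up, standing 10 mm out of its round grey housing (42 mm across). It sits with the other three at the corners of a 54 mm square on the keypad; which colour is at which corner changes, and the keypad (black box 130 x 130 mm, 34 mm high) may be on either side of the rig.
- key_blue (a joint): How far the blue key is pressed: 0 up, 0.006 m fully down; it springs back. 1.5 N starts it, 5 N press it fully down; it counts as pressed beyond 0.004 m.
- key_green_top (a point): Centre of the top of the round green spring key (press third), 26 mm across, 57 mm above the table when up, standing 10 mm out of its round grey housing (42 mm across). It sits with the other three at the corners of a 54 mm square on the keypad; which colour is at which corner changes, and the keypad (black box 130 x 130 mm, 34 mm high) may be on either side of the rig.
- key_green (a joint): How far the green key is pressed: 0 up, 0.006 m fully down; it springs back. 1.5 N starts it, 5 N press it fully down; it counts as pressed beyond 0.004 m.
- key_red_top (a point): Centre of the top of the round red spring key (stop key, never press), 26 mm across, 57 mm above the table when up, standing 10 mm out of its round grey housing (42 mm across). It sits with the other three at the corners of a 54 mm square on the keypad; which colour is at which corner changes, and the keypad (black box 130 x 130 mm, 34 mm high) may be on either side of the rig.
- key_red (a joint): How far the red key is pressed: 0 up, 0.006 m fully down; it springs back. 1.5 N starts it, 5 N press it fully down; it must stay up.
- charger: Black battery charger box, 130 x 130 mm, 60 mm high, fixed, on the other side of the rig from the keypad. Origin at the centre of its underside.
- water: Loose water bottle, 64 mm across, 125 mm high, upright. Origin at the centre of its underside. Bystander.
- tape: Loose roll of yellow tape, 90 mm across, 24 mm high, lying flat. Origin at the centre of its underside. Bystander.
- screwdriver: Loose screwdriver with an orange handle, lying on the table, about 200 mm long along its x. Bystander.
- motor: Loose spare motor, dark, 42 mm across, 42 mm high, upright. Origin at the centre of its underside. Bystander.
- battery: Loose blue battery pack, 70 x 140 mm, 42 mm high. Origin at the centre of its underside. Bystander.

How it is judged (in metres and radians):
On the way, in this order (a step that is already met when the one before it is completed fails the run):
1. the yellow key is pressed fully down, alone (value of joint key_yellow above 0.004 m and value of joint each of key_blue, key_green, key_red below 0.0015 m), for 0.05 s.
2. the blue key is pressed fully down, alone (value of joint key_blue above 0.004 m and value of joint each of key_yellow, key_green, key_red below 0.0015 m), for 0.05 s.
3. the green key is pressed fully down, alone (value of joint key_green above 0.004 m and value of joint each of key_yellow, key_blue, key_red below 0.0015 m), for 0.05 s.
4. the bolt head is gripped between the fingers and no longer turns, all keys up (contact force between the fingers and bolt above 8 N and velocity of joint bolt between -0.05 and 0.05 rad/s and distance between the grasp point and bolt_head below 0.03 m and y of the grasp point in the frame of rig between -0.009 and 0.009 m and value of joint each of key_yellow, key_blue, key_green, key_red below 0.0015 m), for 0.8 s.
At the end, for the whole second after the job is handed in: The fingers grip the bolt head with more than 8 N, the grasp point within 30 mm of the head's centre and within 9 mm of it across the bracket; the bolt turns slower than 0.05 rad/s; all four keys are up (within 1.5 mm) (all of step 4); the arm keeps its last pose, push and grip.
It fails at once if the red key is pressed (value of joint key_red above 0.003 m).
It fails at once if a loose bystander (bottle, tape, screwdriver, spare motor, battery) is shifted by more than 30 mm (distance of any of water, tape, screwdriver, motor, battery from where it was at the start of the episode above 0.03 m).
It fails at once if the water bottle is tipped over (angle between water's own z axis and vertical above 0.4 rad).
It also fails if it takes over 59 s, if anything falls off the work surface, if the arm or the gripper's body presses on something with over 40 N, if the wrist force passes 120 N, or if a joint passes its speed limit or range.

## Working session

There is one attempt and no reset: what is moved stays moved. The work goes in short steps, Python scripts to look and compute and a tool call to move; the robot and the scene stay as the last step left them, time stands still between calls to the robot, and variables do not carry over. Pictures are saved under pics/ and viewed, and the job is handed in when it is done.

Besides the shell and the picture viewer there is one more tool, called as a command line: name --pt "numbers of a row" for each row, then --argument value for the rest. apply_moves: Moves the arm, as the interface text tells. Its arguments: {"type":"object","properties":{"offset":{"type":"array"},"roll":{"type":"array"},"fingers":{"type":"array"}},"required":["offset","roll","fingers"]}

```bash
ls; mkdir -p pics; python3 - <<'E'
from bench import r
import cv2,numpy as np
s=r.read_state();print(s);print(r.grip_point_offset)
for n in("scene","top"):
    c=r.camera(n);cv2.imwrite(f"pics/{n}0.png",cv2.cvtColor(c["img"],cv2.COLOR_RGB2BGR))
    np.savez(f"{n}0.npz",**c)
    print(n,c["fx"],c["fy"],c["cx"],c["cy"],np.round(c["extrinsics"],3).tolist(),[k for k in c])
E
```

```text
pics
{'clock': 0.0, 'joints': array([ 6.31742904e+01,  7.51561775e+00,  8.53279585e+01, -2.76199071e-04,
        8.72617433e+01, -4.89244273e+00]), 'qvel': array([ 0.00606867,  0.07332017,  0.00902036, -0.01858587, -0.04774238,
       -0.02232852]), 'tau': array([-1.25553174e-04, -5.59840786e+01, -4.91766536e+01,  7.67193083e-02,
        3.50327126e-02, -1.79225744e-04]), 'ee_pos': array([0.22383549, 0.55607685, 0.2175948 ]), 'orientation': array([ -94.7423705 ,   89.89468017, -116.67562389]), 'force': array([-0.96399386, -0.71925591,  0.01741078]), 'moment': array([ 0.0114623 , -0.03121115, -0.02359155]), 'width': 0.09310703332495446}
0.0188
scene 435.1528305726746 435.1528305726746 245.0077111040781 185.49223997350705 [[0.727, 0.687, 0.004, -0.342], [-0.585, 0.615, 0.528, 0.226], [0.36, -0.386, 0.849, -1.526], [0.0, 0.0, 0.0, 1.0]] ['img', 'z_map', 'fx', 'fy', 'cx', 'cy', 'extrinsics']
top 398.8560978278822 398.8560978278822 253.02114238146015 193.11595586109462 [[0.022, -1.0, -0.006, -0.026], [0.976, 0.021, 0.215, -0.478], [-0.215, -0.011, 0.977, -1.099], [0.0, 0.0, 0.0, 1.0]] ['img', 'z_map', 'fx', 'fy', 'cx', 'cy', 'extrinsics']
```

View pics/scene0.png

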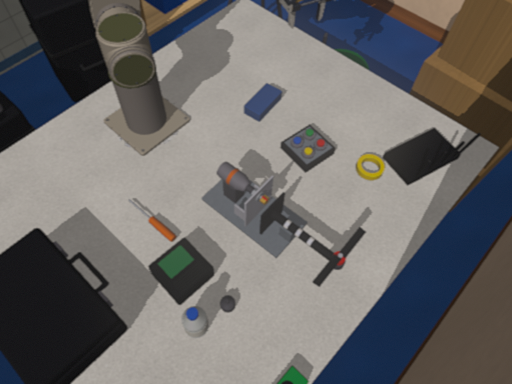

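View pics/top0.png

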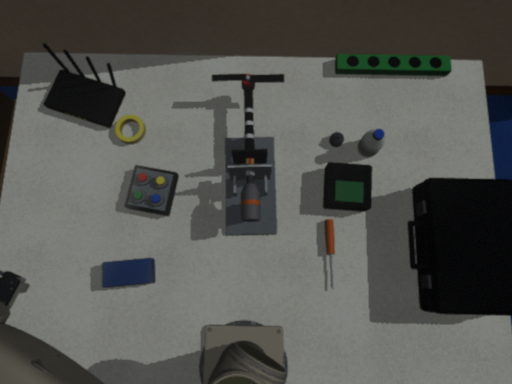

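Top view: keypad at about (153,191) with red (142,177), yellow (160,181), green (138,196) and blue (156,199). The rig is at about (250,185), with the brass head near (250,160). The arm is out of the way at lower left. Next I'll measure these points.

```bash
cat > h.py <<'E'
import numpy as np,cv2
def load(n):
    return dict(np.load(n+".npz"))
def ray(c,u,v):
    E=c["extrinsics"];R=E[:3,:3];t=E[:3,3]
    d=np.array([(u-c["cx"])/c["fx"],-(v-c["cy"])/c["fy"],-1.])
    return -R.T@t,R.T@d
def plane(c,u,v,z):
    o,d=ray(c,u,v);return o+d*(z-o[2])/d[2]
def proj(c,p):
    q=c["extrinsics"]@np.append(p,1);return c["fx"]*q[0]/-q[2]+c["cx"],c["fy"]*-q[1]/-q[2]+c["cy"]
def cloud(c):
    h,w=c["z_map"].shape;u,v=np.meshgrid(np.arange(w),np.arange(h));z=c["z_map"]
    q=np.stack([(u-c["cx"])/c["fx"]*z,-(v-c["cy"])/c["fy"]*z,-z],-1)
    E=c["extrinsics"];return (q-E[:3,3])@E[:3,:3]
def tri(a,ua,b,ub):
    o1,d1=ray(a,*ua);o2,d2=ray(b,*ub);d1/=np.linalg.norm(d1);d2/=np.linalg.norm(d2)
    s=np.linalg.lstsq(np.stack([d1,-d2],1),o2-o1,rcond=None)[0]
    p,q=o1+s[0]*d1,o2+s[1]*d2
    return (p+q)/2,np.linalg.norm(p-q)
E
python3 - <<'E'
from h import *
cs={n:load(n+"0") for n in("scene","top")}
roi={"scene":(275,115,340,175),"top":(125,163,182,217)}
px={}
for n,c in cs.items():
    x0,y0,x1,y1=roi[n];im=c["img"][y0:y1,x0:x1]
    hsv=cv2.cvtColor(np.ascontiguousarray(im),cv2.COLOR_RGB2HSV)
    P=cloud(c)[y0:y1,x0:x1]
    for k,(a,b) in dict(red=(170,186),yellow=(18,34),green=(45,80),blue=(100,130)).items():
        H=hsv[...,0].astype(int);H=np.where((k=="red")&(H<10),H+180,H)
        m=((H>=a)&(H<=b)&(hsv[...,1]>110)&(hsv[...,2]>60)).astype(np.uint8)
        nn,l,st,ce=cv2.connectedComponentsWithStats(m)
        i=1+np.argmax(st[1:,4]);u,v=ce[i]+[x0,y0];px[n,k]=(u,v)
        print(n,k,np.round((u,v),1),st[i,4],"plane",np.round(plane(c,u,v,.055),4),"cloud",np.round(np.median(P[l==i],0),4))
for k in("red","yellow","green","blue"):
    p,e=tri(cs["scene"],px["scene",k],cs["top"],px["top",k]);print(k,np.round(p,4),round(e,4))
for n,(x0,y0,x1,y1) in {"scene":(195,140,375,290),"top":(205,60,300,245)}.items():
    im=cv2.cvtColor(cs[n]["img"],cv2.COLOR_RGB2BGR)[y0:y1,x0:x1]
    cv2.imwrite(f"pics/{n}0crop.png",cv2.resize(im,None,fx=min(800/im.shape[1],600/im.shape[0])//1,fy=min(800/im.shape[1],600/im.shape[0])//1,interpolation=cv2.INTER_CUBIC))
# bracket/cheek tops
P=cloud(cs["top"])
Q=P[60:245,205:300].reshape(-1,3)
for lo,hi in((.143,.156),(.121,.129),(.109,.118),(.008,.016)):
    s=Q[(Q[:,2]>lo)&(Q[:,2]<hi)];print(lo,len(s),np.round(s.min(0),3),np.round(s.max(0),3),np.round(s.mean(0),3))
E
```

```text
scene red [320.3 142.3] 49 plane [0.5173 0.3055 0.055 ] cloud [0.5173 0.3036 0.0556]
scene yellow [307.8 150.4] 52 plane [0.5084 0.252  0.055 ] cloud [0.5098 0.2514 0.0558]
scene green [309.2 132. ] 27 plane [0.4641 0.3141 0.055 ] cloud [0.4647 0.3137 0.0572]
scene blue [296.9 139.8] 42 plane [0.4556 0.2611 0.055 ] cloud [0.4557 0.2601 0.0565]
top red [141.9 176.7] 55 plane [0.5197 0.3086 0.055 ] cloud [0.5188 0.308  0.0568]
top yellow [159.9 180.2] 61 plane [0.5103 0.2556 0.055 ] cloud [0.5101 0.2553 0.0566]
top green [138.1 194.7] 28 plane [0.466  0.3152 0.055 ] cloud [0.4653 0.3149 0.0565]
top blue [155.4 197.9] 61 plane [0.4578 0.2646 0.055 ] cloud [0.4574 0.2647 0.0566]
red [0.5183 0.3068 0.0559] 0.0036
yellow [0.5092 0.2539 0.0551] 0.0038
green [0.4651 0.3139 0.0566] 0.0018
blue [0.4566 0.2628 0.0554] 0.004
0.143 136 [ 0.397 -0.066  0.143] [0.536 0.052 0.154] [ 0.519 -0.009  0.148]
0.121 367 [ 0.388 -0.064  0.121] [0.803 0.051 0.129] [ 0.515 -0.007  0.125]
0.109 545 [ 0.39  -0.099  0.109] [0.822 0.112 0.118] [ 0.763 -0.     0.114]
0.008 2576 [ 0.363 -0.088  0.008] [0.666 0.072 0.016] [ 0.49  -0.008  0.012]
```

```bash
python3 - <<'E'
from h import *
for n in("scene","top"):
    c=load(n+"0");z=c["z_map"];print(n,(z>0).mean())
    P=cloud(c);print(np.round(np.median(P[240:300,200:300].reshape(-1,3),0),4) if n=="top" else np.round(P[200,150:160,2],3))
E
```

```text
scene 0.9958953857421875
[-0.000e+00  3.000e-03 -3.000e-03 -1.000e-03  4.000e-03  4.000e-03
  3.000e-03  1.000e-03  1.178e+00  0.000e+00]
top 0.9958292643229166
[ 0.2626 -0.0102 -0.0004]
```

View pics/scene0crop.png

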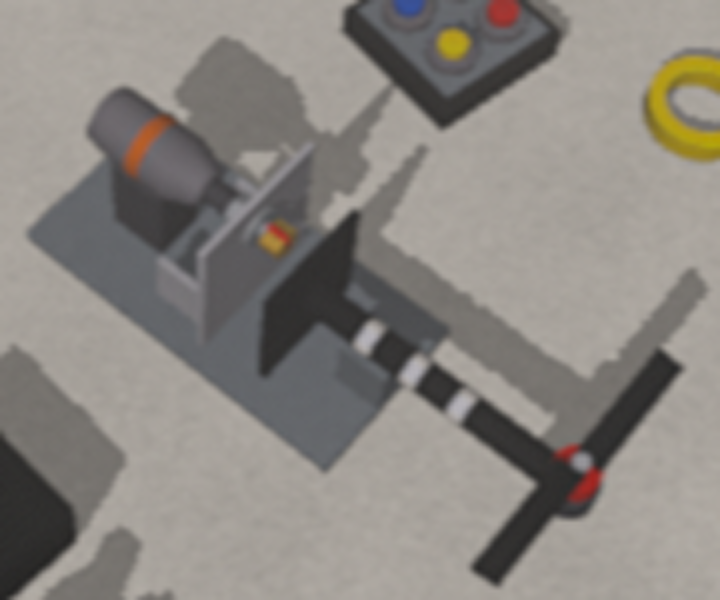

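View pics/top0crop.png

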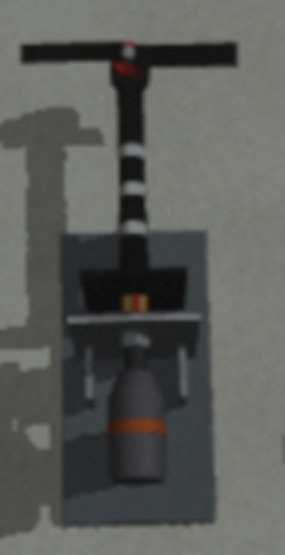

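```bash
python3 - <<'E'
from h import *
for n in("top","scene"):
    c=load(n+"0");P=cloud(c).reshape(-1,3)
    box=(P[:,0]>.33)&(P[:,0]<.85)&(abs(P[:,1])<.15);P=P[box]
    # base plate
    s=P[(abs(P[:,2]-.012)<.004)];
    r_=cv2.minAreaRect((s[:,:2]*1000).astype(np.float32));print(n,"base",r_)
    s=P[(P[:,2]>.148-.0015)&(P[:,2]<.156)]
    # bracket top
    s=s[(s[:,0]>.47)]
    v=cv2.fitLine((s[:,:2]*1000).astype(np.float32),cv2.DIST_HUBER,0,.01,.01).ravel();print("bracket top",len(s),v,s.min(0),s.max(0))
    s=P[(abs(P[:,2]-.125)<.002)&(P[:,0]>.53)&(P[:,0]<.62)]
    v=cv2.fitLine((s[:,:2]*1000).astype(np.float32),cv2.DIST_HUBER,0,.01,.01).ravel();print("cheek top",len(s),v,s.min(0),s.max(0))
    im=c["img"].reshape(-1,3)[box];hsv=cv2.cvtColor(im[None].copy(),cv2.COLOR_RGB2HSV)[0]
    m=(hsv[:,0]>5)&(hsv[:,0]<28)&(hsv[:,1]>110)&(P[:,0]>.5)&(P[:,0]<.6);print("brass",m.sum(),np.round(P[m].mean(0),4),np.round(P[m],3).tolist()[:40])
E
```

```text
top base ((512.702392578125, 27.15941619873047), (300.5816955566406, 218.00917053222656), 2.546233892440796)
bracket top 101 [ 5.4702219e-02 -9.9850273e-01  5.3015210e+02 -3.4015241e+00] [ 0.52629781 -0.06564953  0.14659812] [0.53549463 0.05186695 0.15388119]
cheek top 96 [ 3.2289688e-02  9.9947858e-01  5.7956055e+02 -2.2315547e-02] [ 0.5300509  -0.06397236  0.12300824] [0.58856615 0.0444243  0.12698985]
brass 52 [ 0.5583 -0.0047  0.1118] [[0.579, -0.002, 0.078], [0.579, -0.005, 0.077], [0.577, -0.008, 0.082], [0.578, 0.007, 0.071], [0.578, 0.004, 0.07], [0.577, 0.001, 0.074], [0.578, -0.002, 0.07], [0.561, -0.009, 0.125], [0.579, -0.01, 0.068], [0.579, -0.013, 0.068], [0.56, 0.005, 0.119], [0.559, 0.002, 0.123], [0.558, -0.0, 0.127], [0.558, -0.003, 0.124], [0.557, -0.009, 0.128], [0.559, -0.011, 0.121], [0.56, -0.014, 0.121], [0.561, -0.017, 0.118], [0.576, 0.01, 0.056], [0.557, 0.005, 0.119], [0.555, 0.002, 0.125], [0.556, -0.0, 0.121], [0.555, -0.003, 0.125], [0.555, -0.009, 0.126], [0.556, -0.011, 0.123], [0.556, -0.014, 0.122], [0.557, -0.017, 0.119], [0.577, 0.011, 0.043], [0.
[... 965 characters left out ...]
06, 0.129], [0.557, -0.004, 0.129], [0.538, -0.01, 0.107], [0.545, -0.014, 0.121], [0.547, -0.013, 0.122], [0.549, -0.011, 0.122], [0.551, -0.009, 0.122], [0.555, -0.01, 0.128], [0.56, -0.006, 0.129], [0.545, -0.019, 0.123], [0.545, -0.014, 0.116], [0.549, -0.015, 0.121], [0.551, -0.013, 0.122], [0.554, -0.012, 0.123], [0.557, -0.011, 0.126], [0.559, -0.01, 0.128], [0.56, -0.006, 0.123], [0.548, -0.017, 0.117], [0.55, -0.015, 0.117], [0.554, -0.016, 0.124], [0.554, -0.012, 0.119], [0.559, -0.013, 0.125], [0.558, -0.008, 0.118], [0.551, -0.017, 0.115], [0.555, -0.017, 0.119], [0.557, -0.015, 0.119], [0.56, -0.014, 0.122], [0.558, -0.007, 0.112], [0.554, -0.016, 0.111], [0.557, -0.015, 0.115]]
```

```bash
cat >> h.py <<'E'
from scipy.spatial.transform import Rotation as Ro
def tool(s): return Ro.from_euler("xyz",s["orientation"],degrees=True).as_matrix()
def togo(s,p): return np.round(tool(s).T@(np.array(p)-s["ee_pos"])*1000,1)
E
python3 - <<'E'
from bench import r
from h import *
s=r.read_state();print(np.round(tool(s),3),s["ee_pos"],s["clock"])
K=dict(yellow=(.5095,.2539),blue=(.4570,.2634),green=(.4653,.3144),red=(.5184,.307))
c=np.mean(list(K.values()),0);print("centre",c)
for k,v in K.items(): print(k,np.round((np.array(v)-c)*1000,1),togo(s,(*v,.09)))
y=np.array([-np.sin(.048),np.cos(.048),0]);print("rig y in tool",tool(s).T@y)
# rig points
S,T=load("scene0"),load("top0")
def up(x,y,z,o=(.532,-.006),t=.048):
    return (o[0]+x*np.cos(t)-y*np.sin(t),o[1]+x*np.sin(t)+y*np.cos(t),z)
for c,n,(x0,y0,x1,y1) in((S,"scene",(195,140,375,290)),(T,"top",(205,60,300,245))):
    im=cv2.cvtColor(c["img"],cv2.COLOR_RGB2BGR)[y0:y1,x0:x1];f=4 if n=="scene" else 3
    im=cv2.resize(im,None,fx=f,fy=f,interpolation=cv2.INTER_CUBIC)
    for p in [(0,-.06,.15),(0,.06,.15),(-.006,-.06,.15),(-.006,.06,.15),(.044,-.05,.125),(.044,.05,.125),(.026,0,.115),(.01,0,.115),(.275,0,.116),(.275,.105,.116),(.275,-.105,.116)]:
        u,v=proj(c,up(*p));cv2.circle(im,(int((u-x0+.5)*f),int((v-y0+.5)*f)),3,(255,0,255),1)
    cv2.imwrite(f"pics/{n}0chk.png",im)
E
```

```text
[[-0.001  0.374  0.928]
 [-0.001  0.928 -0.374]
 [-1.    -0.002 -0.   ]] [0.22386516 0.55611646 0.21769601] 0.1
centre [0.48755  0.284675]
yellow [ 21.9 -30.8] [ 127.9 -173.4  377.9]
blue [-30.5 -21.3] [ 128.  -184.2  325.6]
green [-22.2  29.7] [ 127.9 -133.8  314.3]
red [30.8 22.3] [ 127.9 -120.9  366.3]
rig y in tool [-0.00145514  0.9086248  -0.41761089]
```

View pics/scene0chk.png

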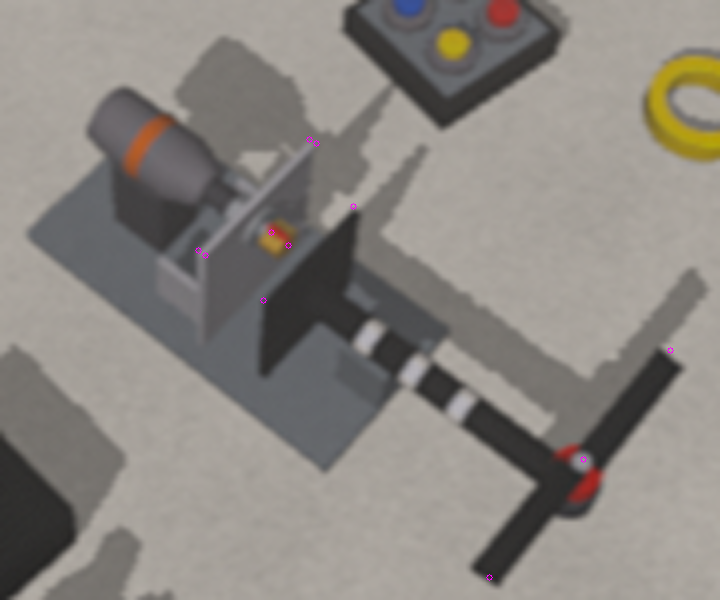

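View pics/top0chk.png

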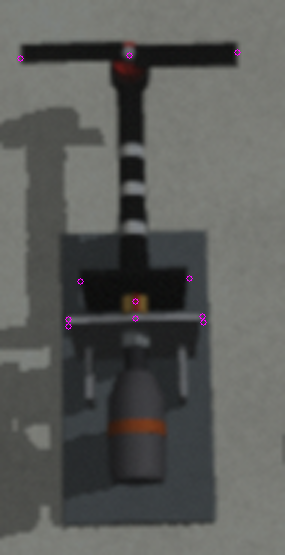

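apply_moves --pt "0 -20 50" --pt "0 -45 105" --pt "0 -75 165" --pt "0 -100 225" --pt "0 -130 285" --pt "0 -155 340" --pt "0 -173 378" --pt "40 -173 378" --pt "80 -173 378" --pt "110 -173 378" --pt "127 -173 378" --pt "127 -173 378" --roll '[0,0,0,0,0,0,0,0,0,0,0,0]' --fingers '[1,1,1,1,1,1,1,1,1,1,1,1]'

```text
clock: 1.6
ee_pos: [0.5091, 0.2546, 0.0903]
orientation: [-136.3, 89.8, -158.2]
force: [-0.2, 0.0, -0.6]
width: 0.0004
```

Projected rig points match both pictures: bracket corners, cheek, head and propeller hub all land within a pixel or two, with yaw about 0.048. The propeller tips are slightly off. The arm is above yellow, so I'll press it now.

apply_moves --pt "20 0 0" --pt "30 0 0" --pt "35 0 0" --pt "38 0 0" --pt "40 0 0" --pt "41 0 0" --pt "41 0 0" --pt "41 0 0" --roll '[0,0,0,0,0,0,0,0]' --fingers '[1,1,1,1,1,1,1,1]'

```text
clock: 2.6
ee_pos: [0.5103, 0.255, 0.0513]
orientation: [44.1, 90.0, 22.2]
force: [-3.4, -1.6, 5.4]
width: 0.0004
```

apply_moves --pt "2 0 0" --pt "2 0 0" --pt "2 0 0" --roll '[0,0,0]' --fingers '[1,1,1]'

```text
clock: 2.98
ee_pos: [0.5104, 0.255, 0.051]
orientation: [27.2, 90.0, 5.2]
force: [-11.0, -5.2, 19.9]
width: 0.0007
```

```bash
python3 - <<'E'
from bench import r
from h import *
s=r.read_state();print(s["ee_pos"],s["force"],s["clock"])
for n in("scene","top"):
    c=r.camera(n);np.savez(n+"1.npz",**c)
    x0,y0,x1,y1=(265,80,355,180) if n=="scene" else (105,130,205,230)
    cv2.imwrite(f"pics/{n}1.png",cv2.resize(cv2.cvtColor(c["img"],cv2.COLOR_RGB2BGR)[y0:y1,x0:x1],None,fx=5,fy=5,interpolation=cv2.INTER_CUBIC))
R=tool(s)
for k,v in dict(blue=(.4570,.2634),green=(.4653,.3144)).items(): print(k,togo(s,(*v,.075)))
E
```

```text
[0.51038212 0.25503314 0.05100712] [-11.03598205  -5.16160404  19.89173774] 2.975
blue [-24.  -12.2 -52.6]
green [-24.   38.2 -64. ]
```

apply_moves --pt "-15 0 0" --pt "-30 0 0" --pt "-30 0 0" --pt "-30 -6 -27" --pt "-30 -12 -52" --pt "-30 -12 -52" --pt "-30 -12 -52" --roll '[0,0,0,0,0,0,0]' --fingers '[1,1,1,1,1,1,1]'

```text
clock: 3.95
ee_pos: [0.4579, 0.2632, 0.0786]
orientation: [24.5, 90.0, 2.6]
force: [0.2, -1.0, -0.0]
width: 0.0004
```

View pics/scene1.png

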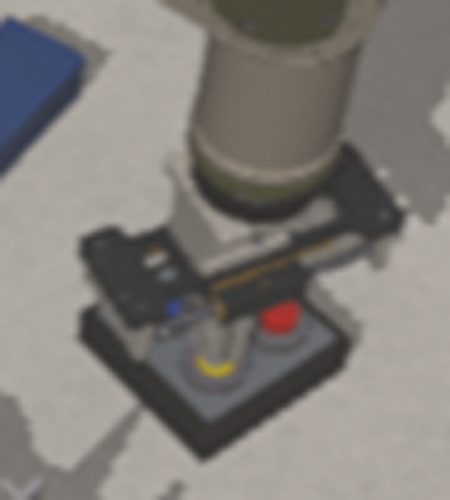

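The picture shows the closed fingers on the yellow key at (215,360) in the crop, with red clear. The force of 20 N at z = 51 mm means it bottomed out. The arm is now above blue.

apply_moves --pt "12 0 0" --pt "20 0 0" --pt "24 0 0" --pt "27 0 0" --pt "29 0 0" --pt "29 0 0" --pt "29 0 0" --roll '[0,0,0,0,0,0,0]' --fingers '[1,1,1,1,1,1,1]'

```text
clock: 4.82
ee_pos: [0.4573, 0.2629, 0.0511]
orientation: [-95.0, 89.9, -116.9]
force: [-8.1, -6.2, 16.7]
width: 0.0004
```

apply_moves --pt "-15 0 0" --pt "-29 0 0" --pt "-29 0 0" --pt "-29 25 -6" --pt "-29 51 -12" --pt "-29 51 -12" --pt "-29 51 -12" --roll '[0,0,0,0,0,0,0]' --fingers '[1,1,1,1,1,1,1]'

```text
clock: 5.7
ee_pos: [0.4648, 0.3144, 0.078]
orientation: [-117.1, 89.9, -139.0]
force: [0.1, 0.3, -0.2]
width: 0.0007
```

apply_moves --pt "12 0 0" --pt "20 0 0" --pt "24 0 0" --pt "27 0 0" --pt "29 0 0" --pt "29 0 0" --pt "29 0 0" --roll '[0,0,0,0,0,0,0]' --fingers '[1,1,1,1,1,1,1]'

```text
clock: 6.58
ee_pos: [0.4652, 0.3146, 0.0511]
orientation: [-95.0, 89.9, -117.0]
force: [-7.9, -6.2, 16.7]
width: 0.0004
```

Green bottomed out too, with the same 16.7 N at 51.1 mm. Next I'll lift, turn so the jaws lie along rig y, and open.

apply_moves --pt "-20 0 0" --pt "-60 0 0" --pt "-110 0 0" --pt "-160 0 0" --pt "-200 0 0" --pt "-200 0 0" --pt "-200 0 0" --roll '[0,0,-0.15,-0.3,-0.43,-0.43,-0.43]' --fingers '[1,1,0,-1,-1,-1,-1]'

```text
clock: 7.45
ee_pos: [0.4652, 0.3151, 0.2495]
orientation: [57.8, 90.0, 60.4]
force: [-0.5, 0.0, -1.2]
width: 0.0459
```

```bash
python3 - <<'E'
from bench import r
from h import *
s=r.read_state();R=tool(s);print(np.round(R,3),s["ee_pos"],s["width"],s["force"])
print("yaw of jaw",np.arctan2(-R[0,1],R[1,1]))
print(togo(s,(.5515,-.005,.25)))
c=r.camera("top");np.savez("top2.npz",**c)
x0,y0,x1,y1=(105,60,305,245)
cv2.imwrite("pics/top2.png",cv2.resize(cv2.cvtColor(c["img"],cv2.COLOR_RGB2BGR)[y0:y1,x0:x1],None,fx=3,fy=3,interpolation=cv2.INTER_CUBIC))
S=load("scene0")
for n,o in(("top0",0),("scene0",0)):
    c=load(n);hsv=cv2.cvtColor(c["img"],cv2.COLOR_RGB2HSV)
    P=cloud(c)
    m=(hsv[...,0]>5)&(hsv[...,0]<30)&(hsv[...,1]>100)
    m[:,:]&=(P[...,0]>.53)&(P[...,0]<.57)&(abs(P[...,1])<.04)&(P[...,2]>.09)
    v,u=np.nonzero(m);print(n,len(u),u.min(),u.max(),v.min(),v.max())
    a=(u.min()+u.max())/2;b=(v.min()+v.max())/2
    for zz in(.115,.125): print(np.round(plane(c,a,b,zz),4))
    print("predicted",[np.round(proj(c,(.532+x,-.006+x*.048,z)),1) for x,z in((.01,.115),(.026,.115))])
E
```

```text
[[ 0.    -0.046  0.999]
 [ 0.     0.999  0.046]
 [-1.     0.     0.   ]] [0.46522827 0.31505076 0.24950083] 0.04593348905426786 [-0.45690126  0.01885805 -1.19273967]
yaw of jaw 0.04612906908464099
[  -0.6 -323.7   71.4]
top0 41 246 254 158 163
[ 0.5569 -0.0058  0.115 ]
[ 0.5538 -0.006   0.125 ]
predicted [array([249.8, 165.7]), array([249.6, 160.1])]
scene0 43 260 268 195 203
[ 0.5486 -0.0056  0.115 ]
[ 0.5522 -0.0102  0.125 ]
predicted [array([262.3, 197.6]), array([266.7, 200.8])]
```

View pics/top2.png

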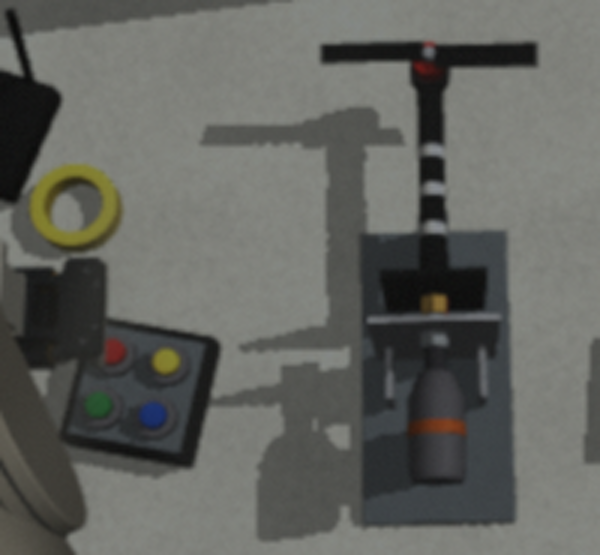

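All keys look up again and the rig is unchanged, with the head at y ≈ -0.006 in both views. I'll go over the gap, fingers open.

apply_moves --pt "0 -40 9" --pt "0 -95 21" --pt "0 -150 33" --pt "0 -205 45" --pt "0 -260 57" --pt "0 -300 66" --pt "0 -324 71" --pt "0 -324 71" --pt "0 -324 71" --pt "0 -324 71" --roll '[0,0,0,0,0,0,0,0,0,0]' --fingers '[-1,-1,-1,-1,-1,-1,-1,-1,-1,-1]'

```text
clock: 8.75
ee_pos: [0.5512, -0.0042, 0.2492]
orientation: [152.2, 90.0, 154.9]
force: [0.3, 0.2, -0.1]
width: 0.0933
```

```bash
python3 - <<'E'
from bench import r
from h import *
s=r.read_state();R=tool(s);print(s["ee_pos"],s["width"],s["force"],np.arctan2(-R[0,1],R[1,1]),s["joints"])
print(togo(s,(.5515,-.006,.097)))
for n in("scene","top"):
    c=r.camera(n);np.savez(n+"3.npz",**c)
    x0,y0,x1,y1=(195,100,345,250) if n=="scene" else (180,80,320,220)
    cv2.imwrite(f"pics/{n}3.png",cv2.resize(cv2.cvtColor(c["img"],cv2.COLOR_RGB2BGR)[y0:y1,x0:x1],None,fx=4,fy=4,interpolation=cv2.INTER_CUBIC))
E
```

```text
[ 0.55118004 -0.00415039  0.24924722] 0.09328646621578446 [ 0.2725588   0.22916486 -0.0936613 ] 0.048363274306885265 [-5.77092942e+00 -6.91726659e-01  9.05746409e+01  1.40606373e-02
  9.01572831e+01 -9.85419138e+01]
[152.2  -1.9   0.3]
```

View pics/scene3.png

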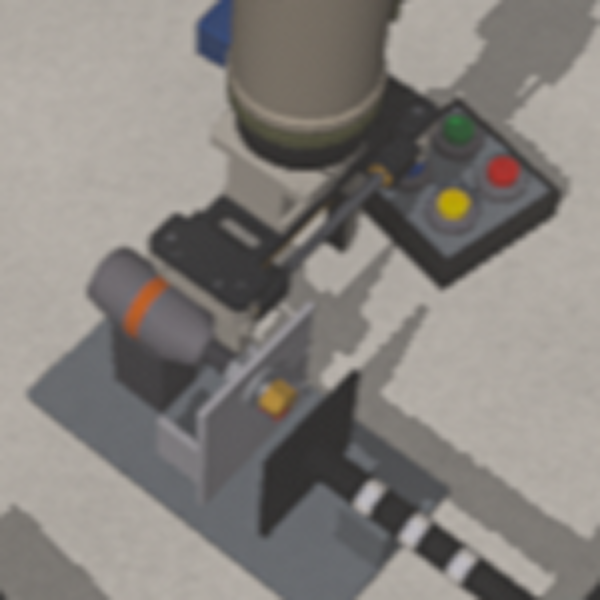

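View pics/top3.png

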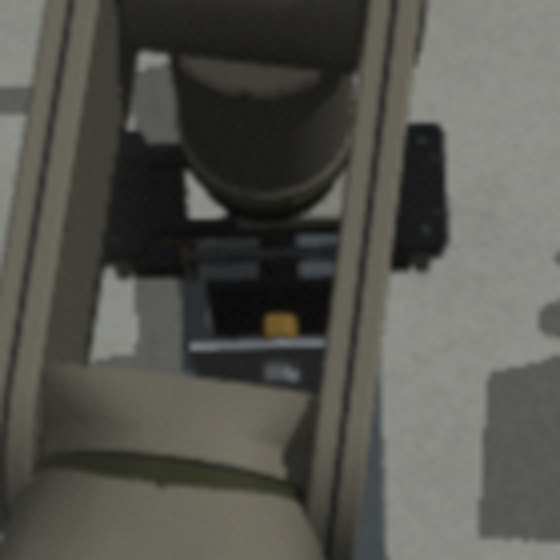

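The open gripper sits above the gap, and the head is visible between bracket and cheek at (280,325) in the top crop. I'll descend in two stages and check the force between them.

apply_moves --pt "30 -1 0" --pt "60 -2 0" --pt "85 -2 0" --pt "100 -2 0" --pt "115 -2 0" --pt "115 -2 0" --roll '[0,0,0,0,0,0]' --fingers '[-1,-1,-1,-1,-1,-1]'

```text
clock: 9.6
ee_pos: [0.551, -0.0071, 0.1337]
orientation: [172.1, 89.9, 174.8]
force: [-0.3, 0.2, -0.5]
width: 0.0927
```

```bash
python3 - <<'E'
from bench import r
from h import *
s=r.read_state();print(s["ee_pos"],s["force"])
for n in("scene",):
    c=r.camera(n);np.savez(n+"4.npz",**c)
    x0,y0,x1,y1=(195,100,345,250)
    im=cv2.resize(cv2.cvtColor(c["img"],cv2.COLOR_RGB2BGR)[y0:y1,x0:x1],None,fx=4,fy=4,interpolation=cv2.INTER_CUBIC)
    cv2.imwrite(f"pics/{n}4.png",im)
E
```

```text
[ 0.55099266 -0.00708166  0.13368997] [-0.28615619  0.17930918 -0.45480421]
```

View pics/scene4.png

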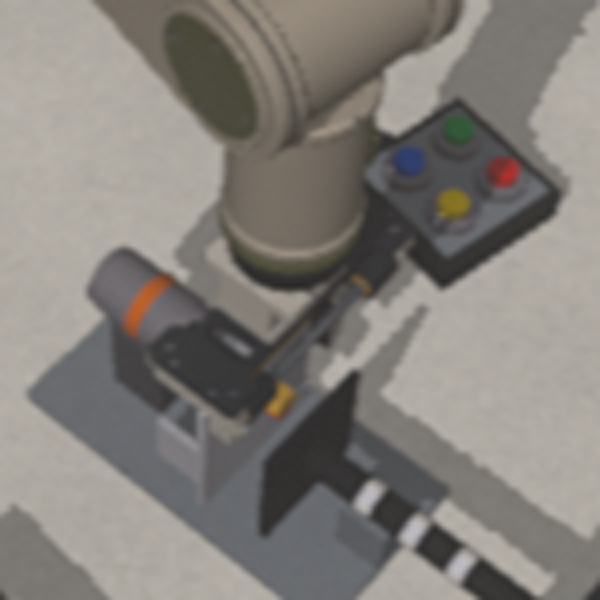

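The fingers are in the gap behind the bracket with no contact force, and all four keys are up. I'll go down to the head.

apply_moves --pt "12 1 0" --pt "24 1 0" --pt "32 1 0" --pt "37 1 0" --pt "37 1 0" --pt "37 1 0" --roll '[0,0,0,0,0,0]' --fingers '[-1,-1,-1,-1,-1,-1]'

```text
clock: 10.4
ee_pos: [0.5518, -0.0063, 0.098]
orientation: [-8.8, 90.0, -6.1]
force: [-0.0, 0.2, 0.9]
width: 0.0933
```

apply_moves --pt "0 0 0" --pt "0 0 0" --pt "0 0 0" --pt "0 0 0" --pt "0 0 0" --pt "0 0 0" --pt "0 0 0" --pt "0 0 0" --pt "0 0 0" --pt "0 0 0" --pt "0 0 0" --pt "0 0 0" --roll '[0,0,0,0,0,0,0,0,0,0,0,0]' --fingers '[1,1,1,1,1,1,1,1,1,1,1,1]'

```text
clock: 11.9
ee_pos: [0.5516, -0.0052, 0.0977]
orientation: [84.8, 89.9, 87.5]
force: [-0.1, 5.6, 0.8]
width: 0.0223
```

apply_moves --pt "0 0 0" --pt "0 0 0" --pt "0 0 0" --pt "0 0 0" --pt "0 0 0" --pt "0 0 0" --pt "0 0 0" --pt "0 0 0" --roll '[0,0,0,0,0,0,0,0]' --fingers '[1,1,1,1,1,1,1,1]'

```text
clock: 12.9
ee_pos: [0.5515, -0.0052, 0.0977]
orientation: [89.0, 89.9, 91.7]
force: [-0.3, 6.2, 1.7]
width: 0.0227
```

```bash
python3 - <<'E'
from bench import r
from h import *
s=r.read_state();print(s["ee_pos"],s["force"],s["moment"],s["width"],s["clock"])
for n in("scene","top"):
    c=r.camera(n);np.savez(n+"5.npz",**c)
    x0,y0,x1,y1=(195,100,345,250) if n=="scene" else (205,120,305,220)
    cv2.imwrite(f"pics/{n}5.png",cv2.resize(cv2.cvtColor(c["img"],cv2.COLOR_RGB2BGR)[y0:y1,x0:x1],None,fx=4,fy=4,interpolation=cv2.INTER_CUBIC))
E
```

```text
[ 0.55154912 -0.00519021  0.09768096] [-0.315407    6.20256197  1.70370109] [0.97520725 0.04646557 0.07778631] 0.022711168478278067 12.9
```

View pics/scene5.png

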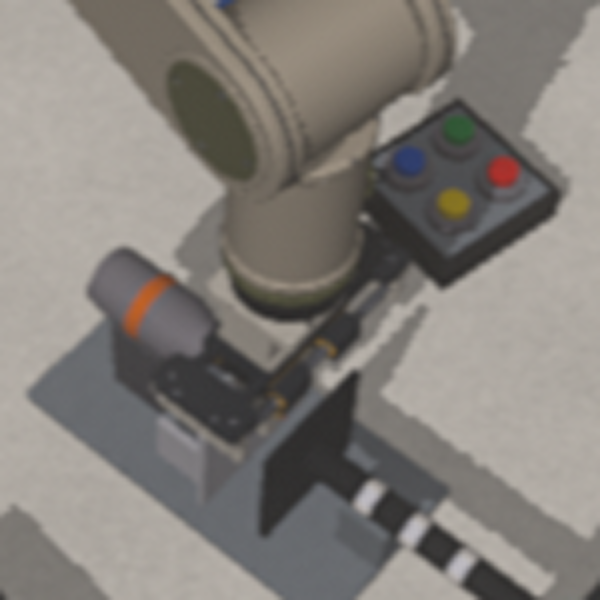

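View pics/top5.png

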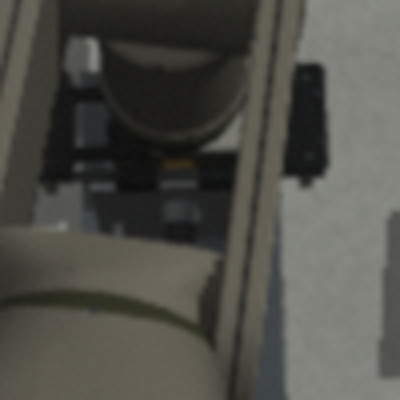

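The width is 22.5 mm, matching the 22 mm across flats, so the head is held flat. One more wait will confirm that nothing drifts.

apply_moves --pt "0 0 0" --pt "0 0 0" --pt "0 0 0" --pt "0 0 0" --pt "0 0 0" --pt "0 0 0" --pt "0 0 0" --pt "0 0 0" --pt "0 0 0" --pt "0 0 0" --pt "0 0 0" --pt "0 0 0" --roll '[0,0,0,0,0,0,0,0,0,0,0,0]' --fingers '[1,1,1,1,1,1,1,1,1,1,1,1]'

```text
clock: 14.5
ee_pos: [0.5516, -0.0052, 0.0977]
orientation: [85.0, 89.9, 87.7]
force: [-1.0, 5.3, 1.3]
width: 0.0226
```

```bash
python3 - <<'E'
from bench import r
from h import *
for i in range(3):
    s=r.read_state();print(s["ee_pos"],s["force"],s["moment"],s["width"],s["clock"]);c=r.camera("scene")
a=load("scene5")
d=np.abs(c["img"].astype(int)-a["img"]).max(2);print("changed px in rig/keys",(d[100:260,195:375]>25).sum())
b=load("scene0");d=np.abs(c["img"].astype(int)-b["img"]).max(2)
for n,(x0,y0,x1,y1) in dict(bottle=(178,300,212,340),motor=(218,293,238,314),driver=(130,195,178,242),tape=(352,148,388,182),battery=(240,80,285,122)).items(): print(n,(d[y0:y1,x0:x1]>40).sum())
E
```

```text
[ 0.55159761 -0.00517916  0.09773109] [-0.97640141  5.31387562  1.28468767] [0.97197162 0.02565655 0.02862002] 0.022569164757441803 14.5
[ 0.55155292 -0.00521194  0.09769781] [-0.26318532  5.95206028  1.48041942] [0.98701129 0.01564257 0.01690995] 0.022344253583745425 14.55
[ 0.55157402 -0.00520795  0.09772148] [-0.83699325  4.38630534  1.97299265] [1.00121558 0.04658441 0.05910365] 0.02276579845793281 14.6
changed px in rig/keys 0
bottle 0
motor 0
driver 0
tape 0
battery 1030
```

```bash
python3 - <<'E'
from h import *
a,b=load("top0"),load("top5")
d=np.abs(a["img"].astype(int)-b["img"]).max(2)
print((d[255:290,98:158]>40).sum(),(d[110:145,112:148]>40).sum())
from bench import r
r.close_job()
E
```

```text
0 0
the job is handed in; nothing more can be done
```

The job is handed in, with the arm still holding the bolt head; no verdict was reported.

- **Keys:** I pressed yellow, then blue, then green with the shut fingers. Each bottomed out at about 51 mm, with 17 to 20 N on the tool, and was let up before the next. Red was never touched, and the last picture shows all four keys up.
- **Grip:** I went down into the gap with the jaws along the rig's y and closed on the head. The opening stays at about 22.5 mm against 22 mm across flats. By my estimate of the rig pose, the grasp point is within about 2 mm of the head's centre.
- **Bolt stopped:** Pose, opening and force held steady for about 2.5 s. The pictures taken 1.7 s apart show no change around the rig and keys.
- **Bystanders:** The bottle, spare motor, screwdriver and tape look unchanged in the pictures. The arm hid the battery in the scene view, but the top view shows it unmoved.
- **Disagreements:**
  - A side force of 4 to 6 N and a moment of about 1 N m remain on the gripper, because the head pulled it about 1 mm sideways.
  - The propeller blade tips were a couple of pixels off my rig pose (turned about 0.048 rad); the bracket, cheek and hub agreed with it.

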